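# Connect the test gauge to the air coupler

## Task

Pull the coupler's knurled sleeve back until it stays back, then take the black dial gauge from the rack and push its plug into the coupler until the sleeve springs forward and locks it; let go of it upright and locked. Be gentle: never press the coupler down hard on its rubber mount, and leave the green blanking plug in the rack.

Things in the scene. Friction and masses are not known exactly. Their poses are not given: they have to be found in the camera images.
- console: Grey air outlet box, 100 x 100 x 45 mm, fixed; origin at the centre of its underside. On it an upright coupler, mouth up: brass tube (bore 17.5 mm, outside 24 mm) in a knurled steel sleeve (diameter 36 mm, 32 mm long, its top 2 mm below the mouth when forward). The bore is blocked 18 mm below the mouth unless the sleeve is back.
- outlet (a point): Nominal mouth centre, on the box, 103 mm above the counter. The true mouth is not reported: up to 6 mm higher or lower, and floating up to 7 mm off along the box's x and its y. The coupler stays where put; about 3 N slides it sideways (8 mm off at most), so gripping the sleeve draws it to the middle of the fingers along the line they close on. It stays upright.
- sleeve (a joint): Sleeve travel, m: 0 = forward (up), 0.011 = fully back (down, towards the box). Its spring pushes up with 3 N at 0, 8 N at the stop. Pulled beyond 0.008 and let go, a catch keeps it at about 0.0065. A plug pushed in trips the catch: when home, the sleeve springs to 0 and locks it. Pushing the plug in takes 3 to 10 N.
- rubber_mount (a joint): How far the whole coupler is pressed down on its rubber mount, m: 0 = not loaded, then 1 mm for each 12 N; it springs back. Beyond 2.2 mm (26 N) is too hard.
- rack: Pale wooden rack, 56 x 130 x 44 mm, fixed, with two upright 19 mm holes on its centre line, 32 mm either side of its middle along its y. Origin at the centre of its underside.
- gauge: Pressure gauge, 98 mm tall, 0.15 kg, upright in a rack hole. Origin at the plug's nose tip, z up. Brass plug 16 mm thick, nose bevelled 0.8 mm, flange 38 mm up that meets the mouth rim when home; round black case, diameter 44 mm, centre 76 mm up, 22 mm thick along its x (dial faces -x): grip across that. Locked, it may rise 2 mm and wobble a little.
- blank_plug: Green-knobbed blanking plug, 72 mm tall, knob 28 mm wide, in the rack's other hole; leave it alone. Origin at its nose tip.
Not all that is in view belongs to the job. Leave any turquoise look-alike of the rack alone.

How it is judged:
By the outcome, as a careful person would: the job done as asked, in the order asked, and still so for the second after the job is handed in, with the robot touching nothing.
It also fails if it takes over 72 s, if anything falls off the work surface, if the arm or the gripper's body presses on something with over 40 N, if the wrist force passes 120 N, or if a joint passes its speed limit or range.

## Robot

A 7-joint arm with a two-finger parallel gripper is mounted at the origin on a cart in front of the work surface, level with it; the furniture and walls round the work are solid. World frame = base frame: x ahead of the robot, y to its left, z up, the work surface at z = 0. Lengths are in mm, angles in rad, forces in N, time in s.
With the tool pointing down it reaches from about 400 to 925 mm from the base axis. Payload 4.1 kg.
Tool frame: the origin (TCP) lies midway between the tips of the shut fingers; the grasp point (between the pads) lies 19 mm behind it (bot.pinch_z is the distance from the TCP to the grasp point, in mm); z points along the fingers, y is the line along which they close (so a half turn about z gives the same grasp; the last joint's range is limited). The gripper opens to 85 mm and grips with 20 to 120 N. Pads are 22 mm wide; open, the fingers measure 114 mm over their backs; the gripper's body (76 mm by 85 mm) begins 54 mm behind the grasp point. The pads swing forward as they close: fully open they stand 13 mm farther back than shut.
Start: joints at [1.097, 0.398, 0.045, 1.537, -0.019, 1.207, -0.051], TCP at [237.995, -604.898, 231.347] pointing down, gripper open.
Joint ranges: [-2.82, 2.82], [-0.49, 2.23], [-1.37, 1.46], [0, 2.46], [-1.36, 4.5], [0.23, 2], [-2.94, 2.94]. Speed limits (rad/s): [2.57, 2.57, 3.14, 3.14, 3.14, 3.14, 3.14].

## Interface

Orientations are given as a unit quaternion [x, y, z, w].
In Python, from workcell import bot, cams, workorder, finder gives the robot as it stands.
- The arm moves only by the shell command python3 -m creep 'ROWS'. ROWS is JSON, one flat list of numbers, 5 for each row, row after row: the shift along the tool's x, y, z in m, then the turn about the tool's z in rad, then the finger opening in m, from 0 to 0.0854. A call has exactly 8 rows; each row is the pose to reach, as a shift and turn from the pose commanded when the call began, along the tool's axes at that moment; what a row does not reach only later rows make up. A row lasts 1/10 s, in which the tool goes at most 50 mm and 8.59 degrees, less where a joint would pass 70% of its speed; a pose out of reach is approached as far as the arm can. A call with a gripper value outside its range is refused whole. The fingers move at their own pace and stop on an object; the grip force is fixed at half the most. Time passes only in rows, so rows that repeat a pose let the fingers close, or fill a call up. It gives the time, the measured TCP pose, the force, the opening and the grip force at its end, in the units of the state.
- bot.state(): the state, without advancing time (a new reading comes with each control period).
- cams.get_image(name): name is "scene" or "top" or "wrist"; returns (picture, depth): 400x640x3 uint8, blue, green, red; 400x640 float32, mm along the optical axis (not along the pixel's ray), 0 where there is no reading.
- cams.camera_params(name): a dict with "camera_matrix" (3x3 intrinsics, pixels), "eye" and "orientation" of the camera in the world. Camera axes: x right, y down, z forward; pixel columns grow to the right and rows downward; lengths in mm; the calibration is good to about 2 mm. A picture is of the moment at which its call begins: read the wrist's pose just before it. camera_params takes no time and is no camera call; for the wrist camera it gives the pose at the moment of the call.
- workorder.hand_in(): hands the job in; it is judged then, once.
Trained networks look in the newest picture that a camera, given by its name, has taken for a name from the list of things; names that differ only in an ending like _2 or _b are one class to them, and where a whole thing is asked for, a point or a joint stands for the part that bears it (a point fixed in the world has none). Each returns a list of dicts, best first, with "conf" (0 to 1); they miss things now and then, are a little off and sometimes report something else, mostly with a low value. They report only what shows in the picture. A call takes as long as a camera call. They do not tell look-alikes from the thing itself.
- finder.search_frame(query, camera): "uv" ([column, row] in pixels, amid what is visible of it).
- finder.tip_of(query, camera): "uv" ([column, row] in pixels: a listed point, or the origin of a listed thing).
The state is a dict: "clock": time; "q": joint angles; "joint_vel": joint speeds; "joint_torque": joint torques, N m; "eef_pos": TCP position; "tool_rot": TCP orientation; "contact_force": force on the tool from outside, world axes, zero at the start; "moment": the same for the moment, N m; "finger_gap": finger opening in mm; "grasp_force": force on a finger pad.
Only numpy, scipy, OpenCV 4.12 (cv2) and the standard library are available. Lean on these libraries where they do the work, as an engineer would, in place of code of your own. Each camera call takes 0.05 s, during which the arm holds its last target. There are 200 camera calls.

## Working session

There is one attempt and no reset: what is moved stays moved. The work goes in short steps, Python scripts to look and compute and a shell command to move; the robot and the scene stay as the last step left them, time stands still between calls to the robot, and variables do not carry over. Pictures are saved under pics/ and viewed, at most 10 in all, crops included, and the job is handed in when it is done.

```bash
ls; mkdir -p pics
cat > h.py <<'E'
import numpy as np, cv2
from scipy.spatial.transform import Rotation as R
from workcell import bot, cams, workorder, finder
def shot(name, fn=None):
    p=cams.camera_params(name); im,d=cams.get_image(name)
    if fn: cv2.imwrite('pics/'+fn,im)
    return im,d,p
def pts(d,p):
    K=np.array(p['camera_matrix']); v,u=np.mgrid[:d.shape[0],:d.shape[1]]
    c=np.stack([(u-K[0,2])/K[0,0]*d,(v-K[1,2])/K[1,1]*d,d],-1)
    return c@R.from_quat(p['orientation']).as_matrix().T+np.array(p['eye']) if np.size(p['orientation'])==4 else c@np.array(p['orientation']).T+np.array(p['eye'])
E
python3 - <<'E'
from h import *
s=bot.state(); print(s)
print(bot.pinch_z)
ims=[]
for c in ('scene','top'):
    im,d,p=shot(c,c+'0.png'); P=pts(d,p); print(c,p)
    for q in ('console','outlet','sleeve','rack','gauge','blank_plug'):
        for f in (finder.search_frame,):
            for r in f(q,c)[:3]:
                u,v=np.round(r['uv']).astype(int); 
                print(c,q,[u,v],round(r['conf'],2),P[v,u].round() if 0<=u<640 and 0<=v<400 else None)
E
```

```text
pics
{'clock': 0.0, 'q': array([ 1.09698791,  0.3991549 ,  0.04502024,  1.53792858, -0.01869677,
        1.20687212, -0.05069242]), 'joint_vel': array([-0.00083192, -0.00142453, -0.0003642 ,  0.00152083, -0.00054981,
       -0.00119295,  0.00104107]), 'joint_torque': array([-1.25026058e-04, -4.75141525e+01,  1.36466738e+00, -2.54228389e+01,
        1.16156938e-02,  9.42958170e-03,  5.04282525e-06]), 'eef_pos': array([ 237.74907718, -604.26105173,  230.26554118]), 'tool_rot': array([ 9.82478354e-01,  1.86374199e-01, -2.44779443e-04, -9.39492917e-04]), 'contact_force': array([ 0.38101324, -0.68509194,  0.55896295]), 'moment': array([-0.00082432,  0.00630937,  0.06468457]), 'grasp_force': 0.0, 'finger_gap': 85.1893417908484}
18.700000000000003
scene {'camera_matrix': array([[500.92337086,   0.        , 320.52466618],
       [  0.        , 500.92337086, 203.47102147],
       [  0.        ,   0.        ,   1.        ]]), 'eye': array([-40.86882666, 332.59891037, 753.78863303]), 'orientation': array([-0.48272164,  0.80227812, -0.30348381,  0.17671224])}
scene console [np.int64(333), np.int
[... 613 characters left out ...]
],
       [  0.        ,   0.        ,   1.        ]]), 'eye': array([378.94520169,  76.50133003, 948.65860896]), 'orientation': array([ 0.70947586, -0.70318063,  0.03881652, -0.02596689])}
top console [np.int64(349), np.int64(173)] 0.95 [514.  -6.  47.]
top console [np.int64(220), np.int64(180)] 0.29 [492. 258.  79.]
top outlet [np.int64(355), np.int64(175)] 0.82 [510. -19.  44.]
top rack [np.int64(371), np.int64(241)] 0.91 [372. -52.  42.]
top rack [np.int64(238), np.int64(180)] 0.79 [497. 228.  42.]
top rack [np.int64(253), np.int64(172)] 0.43 [505. 188. 103.]
top gauge [np.int64(253), np.int64(173)] 0.53 [503. 188. 104.]
top blank_plug [np.int64(219), np.int64(177)] 0.63 [499. 260.  77.]
```

View images.

Run:
```python
import cv2
a=cv2.imread('pics/scene0.png');b=cv2.imread('pics/top0.png')
cv2.imwrite('pics/scene_crop.png',cv2.resize(a[110:320,150:450],None,fx=2.6,fy=2.6,interpolation=cv2.INTER_CUBIC))
```

```text
(no output)
```

View pics/top0.png

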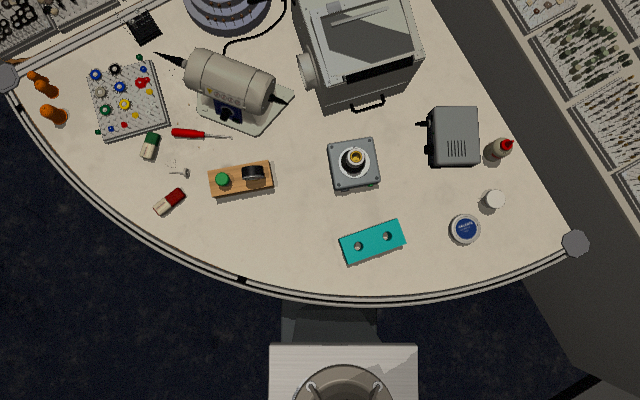

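View pics/scene_crop.png

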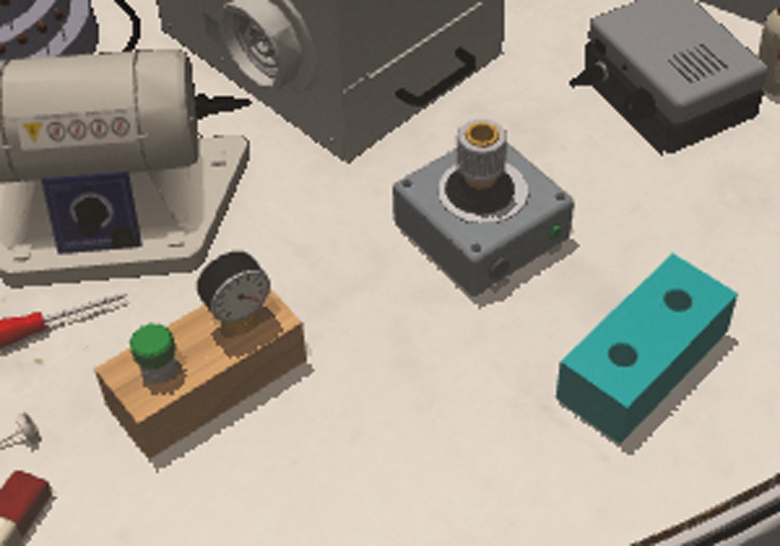

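The top picture shows the grey console with its coupler at (355,158). The wooden rack is at (240,179), with the green plug at (222,179) and the black gauge at (253,173), dial facing the robot. Things that could be mistaken: turquoise rack (372,241) and grey box (452,135) for the console. I choose the wooden rack, its gauge at (253,173), and the console at (354,163). The close crop confirms this.

Run:
```python
from h import *
for c in ('top','scene'):
    im,d,p=shot(c); P=pts(d,p); ok=d>0
    X,Y,Z=P[...,0],P[...,1],P[...,2]
    def box(x0,x1,y0,y1,z0,z1): return P[ok&(X>x0)&(X<x1)&(Y>y0)&(Y<y1)&(Z>z0)&(Z<z1)]
    def rep(n,q):
        if len(q)<5: print(c,n,len(q));return
        r=cv2.minAreaRect(q[:,:2].astype(np.float32)); print(c,n,len(q),'med',np.median(q,0).round(1),'rect',np.round(r[0],1),np.round(r[1],1),round(r[2],1),'z',np.percentile(q[:,2],[5,50,95]).round(1))
    rep('counter',box(400,460,80,150,-10,10))
    rep('console',box(430,600,-90,80,41,52))
    rep('coupler',box(480,570,-50,40,70,125)); rep('mouth',box(480,570,-50,40,94,125))
    rep('rack',box(420,560,140,330,38,50))
    rep('gauge',box(440,560,150,225,65,120)); rep('gaugetop',box(440,560,150,225,85,120))
    rep('blank',box(440,560,225,300,60,120))
```

```text
top counter 884 med [429.3 115.1  -0. ] rect [430.2 115. ] [59.5 70. ] 0.4 z [-2.6 -0.   2.6]
top console 1734 med [531.5 -14.   45.4] rect [537.2 -15.4] [99.6 99.2] 10.7 z [42.4 45.4 49. ]
top coupler 296 med [537.6 -12.6 101.7] rect [538.3 -13.3] [35.1 34.4] 59.6 z [ 78.7 101.7 105.6]
top mouth 209 med [537.8 -13.2 102.8] rect [538.4 -13.4] [35.1 34.2] 59.6 z [ 98.7 102.8 105.8]
top rack 1207 med [495.2 229.3  44.3] rect [501.6 224.2] [ 56.5 130.3] 11.4 z [41.4 44.3 46.8]
top gauge 288 med [505.6 190.6  99.4] rect [507.8 192.7] [22.9 43.9] 7.1 z [ 74.1  99.4 104.8]
top gaugetop 249 med [507.2 190.6 100.8] rect [507.9 192. ] [22.9 42.5] 7.1 z [ 88.7 100.8 104.9]
top blank 163 med [494.2 253.9  77.9] rect [495.5 255.1] [27.2 25.7] 41.0 z [68.1 77.9 80.7]
scene counter 1055 med [429.2 115.6  -0.9] rect [430. 115.] [69.8 59.8] 89.8 z [-3.  -0.9  1.2]
scene console 1390 med [518.8  -2.1  44.5] rect [534.1 -15.2] [ 99.7 101.8] 9.8 z [41.8 44.5 48.5]
scene coupler 407 med [528.4 -10.2  95.9] rect [535.7 -13. ] [34.8 35.6] 80.2 z [ 73.5  95.9 103.8]
scene mouth 219 med [534.4 -12.7 101.4] rect [536.1 -13.2] [35.5 34.6] 19.4 z [ 95.1 101.4 104.3]
scene rack 1495 med [489.8 228.   43. ] rect [498.9 223.7] [ 59.7 130.4] 11.2 z [40.4 43.  45.6]
scene gauge 530 med [497.5 194.3  91.7] rect [506.1 192.9] [25.8 43.3] 6.8 z [ 68.8  91.7 103. ]
scene gaugetop 351 med [500.6 195.   97.6] rect [506.3 193.1] [25.4 43. ] 7.3 z [ 86.7  97.6 103.3]
scene blank 241 med [488.2 255.9  76.1] rect [492.  255.4] [27.4 26.3] 55.1 z [65.2 76.1 78.9]
```

```bash
cat >> h.py <<'E'
def rel(x,y,z,yaw=None):
    """print shift (m, tool axes) and turn to TCP target (mm), yaw of tool-y (deg)"""
    s=bot.state(); M=R.from_quat(s['tool_rot']).as_matrix()
    d=M.T@(np.array([x,y,z])-s['eef_pos'])/1000
    t=np.degrees(np.arctan2(M[1,1],M[0,1])); 
    print('t',round(s['clock'],2),'tcp',s['eef_pos'].round(1),'yawY',round(t,1),'tilt',M[:2,2].round(4),'| shift',d.round(4),'turn', None if yaw is None else round(np.radians((t-yaw+180)%360-180),3))
E
python3 - <<'E'
from h import *
rel(537,-13,230,9)
for c in ('top','scene'):
    im,d,p=shot(c); P=pts(d,p); ok=d>0
    q=P[ok]
    for s in np.linspace(0,1,12):
        x,y=238+s*299,-605+s*592
        m=np.hypot(q[:,0]-x,q[:,1]-y)<110
        if m.sum(): print(c,round(x),round(y),'maxz',q[m,2].max().round())
E
```

```text
t 0.8 tcp [ 238.  -604.9  231.4] yawY -68.5 tilt [ 0.0001 -0.0002] | shift [ 0.495  -0.4413  0.0013] turn -1.353
top 238 -605 maxz -788.0
top 265 -551 maxz 8.0
top 292 -497 maxz 9.0
top 320 -444 maxz 9.0
top 347 -390 maxz 8.0
top 374 -336 maxz 52.0
top 401 -282 maxz 52.0
top 428 -228 maxz 66.0
top 455 -174 maxz 67.0
top 483 -121 maxz 106.0
top 510 -67 maxz 108.0
top 537 -13 maxz 108.0
scene 238 -605 maxz -794.0
scene 265 -551 maxz 7.0
scene 292 -497 maxz 7.0
scene 320 -444 maxz 7.0
scene 347 -390 maxz 23.0
scene 374 -336 maxz 51.0
scene 401 -282 maxz 51.0
scene 428 -228 maxz 63.0
scene 455 -174 maxz 65.0
scene 483 -121 maxz 104.0
scene 510 -67 maxz 107.0
scene 537 -13 maxz 217.0
```

```bash
python3 -m creep '[0.03,-0.027,0,-0.08,0.085, 0.06,-0.054,0,-0.2,0.085, 0.495,-0.441,0,-1.353,0.085, 0.495,-0.441,0,-1.353,0.085, 0.495,-0.441,0,-1.353,0.085, 0.495,-0.441,0,-1.353,0.085, 0.495,-0.441,0,-1.353,0.085, 0.495,-0.441,0,-1.353,0.085]'
python3 - <<'E'
from h import *
rel(537,-13,230,9)
im,d,p=shot('scene'); im,d,p=shot('top'); P=pts(d,p); q=P[d>0]
m=(q[:,0]>565)&(q[:,0]<720)&(q[:,1]>-120)&(q[:,1]<90)&(q[:,2]>55)
if m.sum(): print(q[m].min(0),q[m].max(0), np.percentile(q[m],5,axis=0))
E
```

```text
clock: 1.7
eef_pos: [410.3, -263.3, 231.8]
tool_rot: [0.738, 0.675, -0.0, 0.001]
contact_force: [1.2, 0.6, 0.6]
finger_gap: 85.1
grasp_force: 0.0
t 1.7 tcp [ 410.3 -263.3  231.8] yawY -5.2 tilt [ 0.0009 -0.0011] | shift [0.2607 0.1037 0.0016] turn -0.247
[ 646.11079158 -119.99292086   55.25824861] [719.98965934  89.99884025 224.05016551] [ 651.36235868 -105.83252781   76.17401356]
```

```bash
python3 -m creep '[0.261,0.104,0,-0.247,0.085, 0.261,0.104,0,-0.247,0.085, 0.261,0.104,0,-0.247,0.085, 0.261,0.104,0,-0.247,0.085, 0.261,0.104,0,-0.247,0.085, 0.261,0.104,0,-0.247,0.085, 0.261,0.104,0,-0.247,0.085, 0.261,0.104,0,-0.247,0.085]'
python3 - <<'E'
from h import *
rel(537,-13,230,9)
im,d,p=shot('wrist','w1.png'); P=pts(d,p); print(p['eye'],p['orientation'])
for q in ('outlet','sleeve','gauge'):
    for f in (finder.search_frame,finder.tip_of):
        print(q,f.__name__,[(np.round(r['uv'],1),round(r['conf'],2)) for r in f(q,'wrist')[:2]])
q=P[d>0]; m=(abs(q[:,0]-537)<35)&(abs(q[:,1]+13)<35)&(q[:,2]>94)
if m.sum():
    r=q[m]; print(len(r),cv2.minEnclosingCircle(r[:,:2].astype(np.float32)),np.percentile(r[:,2],[5,25,50,75,95]))
E
```

```text
clock: 2.6
eef_pos: [538.2, -15.3, 231.1]
tool_rot: [0.651, 0.759, -0.0, 0.0]
contact_force: [-0.2, -0.7, 0.9]
finger_gap: 84.7
grasp_force: 0.0
t 2.6 tcp [538.2 -15.3 231.1] yawY 8.7 tilt [-0.0004 -0.0005] | shift [ 0.0025 -0.0008  0.0011] turn -0.005
[526.21003487  64.52840555 374.32011689] [0.98411211 0.07498315 0.01170052 0.16051163]
outlet call [(array([310. , 151.2]), 0.72)]
outlet call []
sleeve call [(array([318.1, 178. ]), 0.56)]Traceback (most recent call last):
  File "<stdin>", line 6, in <module>
ValueError: it knows: blank_plug, console, gauge, outlet, rack
```

View pics/w1.png

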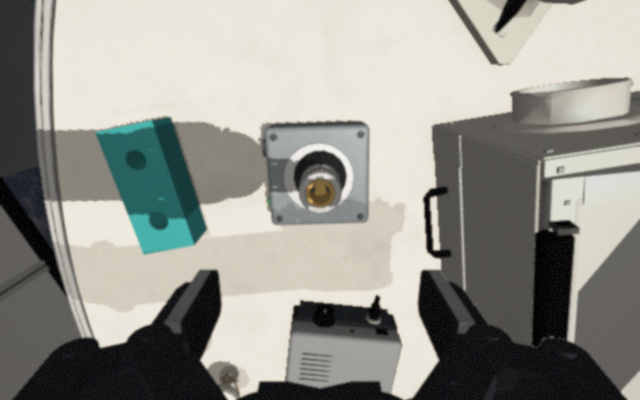

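The wrist picture shows the console at (317,172), the brass mouth at (321,191) and the turquoise rack at left. It is well placed between the fingers.

Run:
```python
from h import *
q=[]
for i in range(3):
    im,d,p=shot('wrist'); P=pts(d,p); a=P[d>0]; m=(abs(a[:,0]-537)<35)&(abs(a[:,1]+13)<35)&(a[:,2]>55); q.append(a[m])
r=np.vstack(q); print(len(r))
h=np.histogram(r[:,2],np.arange(60,115,2)); print(dict(zip(h[1].astype(int),h[0])))
for lo in (90,95,98,101):
    t=r[r[:,2]>lo]; 
    if len(t)>5: print(lo,len(t),[np.round(v,1) for v in cv2.minEnclosingCircle(t[:,:2].astype(np.float32))], np.percentile(t[:,:2],[2,98],axis=0).mean(0))
b=(im[...,2].astype(int)-im[...,0]>40)&(d>0)&(abs(P[...,0]-537)<20)&(abs(P[...,1]+13)<22)
v,u=np.nonzero(b); print('brass',len(u),u.min(),u.max(),v.min(),v.max(),np.percentile(P[b],[5,50,95],axis=0).round(1))
```

```text
24451
{np.int64(60): np.int64(0), np.int64(62): np.int64(0), np.int64(64): np.int64(0), np.int64(66): np.int64(0), np.int64(68): np.int64(0), np.int64(70): np.int64(5), np.int64(72): np.int64(36), np.int64(74): np.int64(69), np.int64(76): np.int64(112), np.int64(78): np.int64(45), np.int64(80): np.int64(82), np.int64(82): np.int64(406), np.int64(84): np.int64(130), np.int64(86): np.int64(202), np.int64(88): np.int64(131), np.int64(90): np.int64(97), np.int64(92): np.int64(88), np.int64(94): np.int64(96), np.int64(96): np.int64(91), np.int64(98): np.int64(104), np.int64(100): np.int64(291), np.int64(102): np.int64(1921), np.int64(104): np.int64(1047), np.int64(106): np.int64(101), np.int64(108): np.int64(0), np.int64(110): np.int64(0), np.int64(112): np.int64(0)}
90 22557 [array([537. ,  -0.8]), np.float64(35.5)] [536.88575111 -11.11973622]
95 22332 [array([537. ,  -0.8]), np.float64(35.5)] [536.89130091 -11.15180557]
98 22185 [array([537. ,  -0.8]), np.float64(35.5)] [536.89543047 -11.19083347]
101 21993 [array([537. ,  -0.8]), np.float64(35.5)] [536.896093   -11.19849197]
brass 563 307 334 177 204 [[529.3 -25.   82.5]
 [539.3 -19.8 103.1]
 [548.1  -6.1 106. ]]
```

Run:
```python
from h import *
im,d,p=shot('wrist'); P=pts(d,p); m=(d>0)&(abs(P[...,0]-537)<35)&(abs(P[...,1]+13)<35)&(P[...,2]>99)&(P[...,2]<110)
t=P[m]; print([np.round(v,1) for v in cv2.minEnclosingCircle(t[:,:2].astype(np.float32))],np.percentile(t[:,:2],[1,99],axis=0).round(1))
b=(im[...,2].astype(int)-im[...,0]>40)
print('rim z',np.median(P[m&b],0), 'steel top',np.median(P[m&~b],0))
B=P[m&b]; print(len(B),[np.round(v,1) for v in cv2.minEnclosingCircle(B[:,:2].astype(np.float32))])
rel(537.5,-13.5,80,9)
```

```text
[array([539.2, -15.9]), np.float64(17.9)] [[522.5 -32.2]
 [555.9   1.2]]
rim z [538.28406789 -15.97202527 104.97235354] steel top [539.2249539  -13.43956919 103.23039495]
312 [array([538.4, -15.8]), np.float64(12.0)]
t 3.0 tcp [538.  -16.1 231.3] yawY 8.6 tilt [ 0.0001 -0.0004] | shift [ 2.700e-03 -1.000e-04  1.513e-01] turn -0.008
```

```bash
python3 -m creep '[0.001,0,0.04,0,0.085, 0.001,0,0.08,0,0.085, 0.001,0,0.11,0,0.085, 0.001,0,0.14,0,0.085, 0.001,0,0.155,0,0.085, 0.001,0,0.164,0,0.085, 0.001,0,0.164,0,0.085, 0.001,0,0.164,0,0.085]'; python3 -m creep '[0,0,0,0,0.06, 0,0,0,0,0.045, 0,0,0,0,0.03, 0,0,0,0,0.03, 0,0,0,0,0.03, 0,0,0,0,0.03, 0,0,0,0,0.03, 0,0,0,0,0.03]'
python3 - <<'E'
from h import *
rel(538,-14,60,9); s=bot.state(); print(s['contact_force'],s['grasp_force'],s['finger_gap'])
E
```

```text
clock: 3.8
eef_pos: [539.1, -14.2, 68.4]
tool_rot: [0.652, 0.758, 0.001, 0.001]
contact_force: [0.4, -0.4, -0.4]
finger_gap: 84.9
grasp_force: 0.0
clock: 4.6
eef_pos: [538.4, -14.3, 67.5]
tool_rot: [0.652, 0.758, 0.0, 0.0]
contact_force: [-0.1, -0.1, 3.5]
finger_gap: 35.2
grasp_force: 60.1
t 4.6 tcp [538.4 -14.3  67.5] yawY 8.7 tilt [ 0.001  -0.0002] | shift [ 0.0003 -0.0004  0.0075] turn -0.006
[-0.14159568 -0.08123267  3.47163165] 60.07859372883104 35.15335035334789
```

```bash
python3 -m creep '[0,0,0.002,0,0.03, 0,0,0.004,0,0.03, 0,0,0.006,0,0.03, 0,0,0.007,0,0.03, 0,0,0.008,0,0.03, 0,0,0.009,0,0.03, 0,0,0.0095,0,0.03, 0,0,0.0095,0,0.03]'
python3 - <<'E'
from h import *
rel(538,-14,60,9); s=bot.state(); print(s['contact_force'],s['grasp_force'],s['finger_gap'])
E
```

```text
clock: 5.4
eef_pos: [538.5, -14.3, 58.1]
tool_rot: [0.652, 0.758, 0.0, 0.0]
contact_force: [0.4, -0.7, 7.1]
finger_gap: 35.0
grasp_force: 60.4
t 5.4 tcp [538.5 -14.3  58.1] yawY 8.7 tilt [ 0.0009 -0.0003] | shift [ 0.0003 -0.0004 -0.0019] turn -0.006
[ 0.4355465  -0.71608537  7.05055914] 60.380085327196866 35.00412251840636
```

```bash
python3 -m creep '[0,0,0.0005,0,0.03, 0,0,0.0008,0,0.03, 0,0,0.0008,0,0.05, 0,0,0.0008,0,0.085, 0,0,0.0008,0,0.085, 0,0,0.0008,0,0.085, 0,0,0,0,0.085, 0,0,0,0,0.085]'; python3 -m creep '[0,0,-0.03,0,0.085, 0,0,-0.07,0,0.085, 0,0,-0.11,0,0.085, 0,0,-0.15,0,0.085, 0,0,-0.17,0,0.085, 0,0,-0.17,0,0.085, 0,0,-0.17,0,0.085, 0,0,-0.17,0,0.085]'
python3 - <<'E'
from h import *
im,d,p=shot('wrist'); P=pts(d,p); m=(d>0)&(abs(P[...,0]-537)<35)&(abs(P[...,1]+13)<35)&(P[...,2]>85)&(P[...,2]<112)
b=(im[...,2].astype(int)-im[...,0]>40)
B=P[m&b&(P[...,2]>99)]; print('rim',np.median(B,0),len(B),[np.round(v,1) for v in cv2.minEnclosingCircle(B[:,:2].astype(np.float32))])
t=P[m&~b]; print('steel',np.percentile(t[:,2],[25,50,75,90]),[np.round(v,1) for v in cv2.minEnclosingCircle(t[:,:2].astype(np.float32))])
cv2.imwrite('pics/w2.png',cv2.resize(im[110:240,250:400],None,fx=4,fy=4))
rel(507,192.5,230,9)
for c in ('top','scene'):
    im,d,p=shot(c); P=pts(d,p); m=(d>0)&(abs(P[...,0]-538)<30)&(abs(P[...,1]+14)<30)&(P[...,2]>85)&(P[...,2]<112)
    b=(im[...,2].astype(int)-im[...,0]>40); B=P[m&b]
    if len(B)>5: print(c,'rim',np.median(B,0),len(B),cv2.minEnclosingCircle(B[:,:2].astype(np.float32)))
E
```

```text
clock: 6.2
eef_pos: [538.0, -14.2, 57.8]
tool_rot: [0.652, 0.758, -0.0, 0.0]
contact_force: [0.3, 1.6, -0.0]
finger_gap: 84.9
grasp_force: 0.0
clock: 7.0
eef_pos: [536.9, -14.4, 226.2]
tool_rot: [0.652, 0.758, -0.001, -0.001]
contact_force: [-0.6, -0.1, -0.9]
finger_gap: 85.2
grasp_force: 0.0
rim [538.1831074  -14.11504294 104.84084901] 344 [array([538.7, -15.4]), np.float64(11.6)]
steel [95.87187259 96.61743113 97.20661466 97.91318886] [array([538.8, -16. ]), np.float64(18.0)]
t 7.05 tcp [536.9 -14.4 226.1] yawY 8.7 tilt [-0.0031  0.0001] | shift [ 0.209   0.0016 -0.0038] turn -0.006
top rim [540.24582289 -13.9703337  100.9667907 ] 111 ((539.148681640625, -13.012581825256348), 12.151811599731445)
scene rim [538.68706285 -15.75383503 100.73443602] 114 ((536.7324829101562, -13.67116641998291), 12.76246452331543)
```

View pics/w2.png

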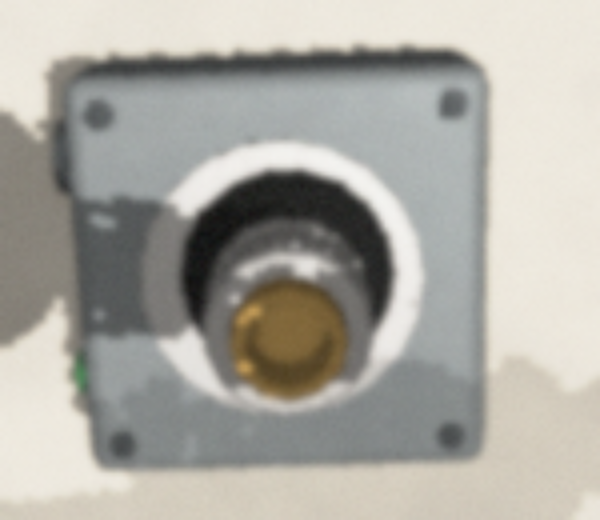

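The sleeve sits about 8 mm below the rim, so it is caught back. The brass mouth is open at around crop (290,340). Next, the gauge.

```bash
python3 -m creep '[0.04,0,0,0,0.085, 0.09,0,0,0,0.085, 0.14,0,0,0,0.085, 0.18,0,0,0,0.085, 0.209,0.0016,-0.0038,0,0.085, 0.209,0.0016,-0.0038,0,0.085, 0.209,0.0016,-0.0038,0,0.085, 0.209,0.0016,-0.0038,0,0.085]'
python3 - <<'E'
from h import *
im,d,p=shot('wrist','w3.png'); P=pts(d,p)
rel(507,192.5,230,9)
Z=P[...,2]; m=(d>0)&(abs(P[...,0]-507)<40)&(abs(P[...,1]-192)<32)&(Z<112)
for lo,hi in ((66,112),(85,112),(95,112)):
    t=P[m&(Z>lo)&(Z<hi)]; r=cv2.minAreaRect(t[:,:2].astype(np.float32)); print(lo,len(t),np.round(r[0],1),np.round(r[1],1),round(r[2],1),np.percentile(t[:,2],[50,95,99]).round(1))
for q in ('gauge','rack','blank_plug'): print(q,[(np.round(r['uv'],1),round(r['conf'],2)) for r in finder.search_frame(q,'wrist')[:2]],[(np.round(r['uv'],1),round(r['conf'],2)) for r in finder.tip_of(q,'wrist')[:2]])
E
```

```text
clock: 7.95
eef_pos: [508.3, 190.8, 230.8]
tool_rot: [0.653, 0.758, -0.001, 0.0]
contact_force: [1.0, -0.1, -0.0]
finger_gap: 85.1
grasp_force: 0.0
t 8.0 tcp [508.4 190.6 230.9] yawY 8.5 tilt [-0.0009 -0.0013] | shift [ 0.0021 -0.0011  0.0009] turn -0.009
66 1365 [507.9 191.3] [22.5 42.4] 6.9 [101.6 104.9 105.5]
85 1340 [507.9 191.3] [22.5 42.4] 6.9 [101.7 104.9 105.5]
95 1114 [508.  190.6] [22.5 36.1] 6.9 [102.6 105.1 105.6]
gauge [(array([317.7, 185.6]), 0.84)] [(array([317. , 320.5]), 0.69), (array([318.1, 164. ]), 0.62)]
rack [(array([316.9, 129.5]), 0.61)] [(array([315.9, 132.4]), 0.91)]
blank_plug [(array([312.8, 112. ]), 0.87)] [(array([312.8, 103.9]), 0.88)]
```

View pics/w3.png

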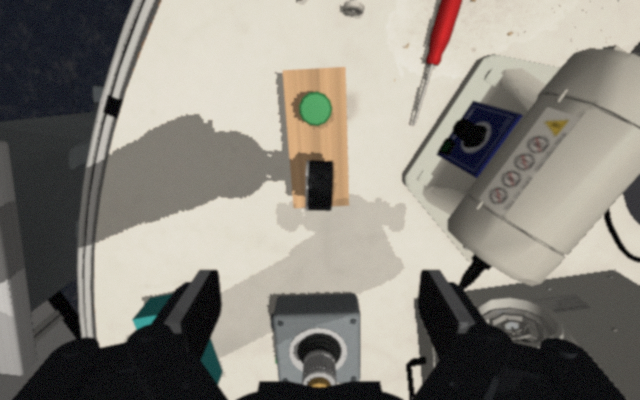

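The black gauge is at (319,185) and upright in the wooden rack, and the green plug is at (315,108). Nothing is in the way between the fingers.

```bash
python3 -m creep '[0.001,0,0.04,0.028,0.085, 0.001,0,0.08,0.028,0.085, 0.001,0,0.11,0.028,0.085, 0.001,0,0.14,0.028,0.085, 0.001,0,0.16,0.028,0.085, 0.001,0,0.171,0.028,0.085, 0.001,0,0.171,0.028,0.085, 0.001,0,0.171,0.028,0.085]'; python3 -m creep '[0,0,0,0,0.05, 0,0,0,0,0.035, 0,0,0,0,0.025, 0,0,0,0,0.015, 0,0,0,0,0.015, 0,0,0,0,0.015, 0,0,0,0,0.015, 0,0,0,0,0.015]'
python3 - <<'E'
from h import *
rel(508,191.5,60,7); s=bot.state(); print(s['contact_force'],s['moment'],s['grasp_force'],s['finger_gap'])
E
```

```text
clock: 9.1
eef_pos: [508.7, 194.0, 61.4]
tool_rot: [0.662, 0.749, 0.001, 0.0]
contact_force: [0.3, 0.4, -0.3]
finger_gap: 84.8
grasp_force: 0.0
clock: 9.9
eef_pos: [508.3, 193.7, 61.0]
tool_rot: [0.662, 0.749, 0.0, 0.0]
contact_force: [-1.0, -1.0, 5.3]
finger_gap: 21.5
grasp_force: 59.0
t 9.9 tcp [508.3 193.7  61. ] yawY 7.1 tilt [ 0.0007 -0.0001] | shift [-0.0021 -0.0005  0.001 ] turn 0.001
[-0.95083518 -1.02393079  5.3477977 ] [-0.20028342  0.15387597 -0.00072184] 58.98634850978851 21.45672086842327
```

```bash
python3 -m creep '[0,0,-0.01,0,0.015, 0,0,-0.03,0,0.015, 0,0,-0.05,0,0.015, 0,0,-0.08,0,0.015, 0,0,-0.11,0,0.015, 0,0,-0.135,0,0.015, 0,0,-0.135,0,0.015, 0,0,-0.135,0,0.015]'
python3 - <<'E'
from h import *
rel(538.5,-11,200,7); s=bot.state(); print(s['contact_force'],s['moment'],s['grasp_force'],s['finger_gap'])
im,d,p=shot('wrist','w4.png'); print(p['eye'])
im,d,p=shot('scene'); P=pts(d,p); Z=P[...,2]
m=(d>0)&(abs(P[...,0]-507)<60)&(abs(P[...,1]-192)<28)&(Z>100)
cv2.imwrite('pics/s4.png',cv2.resize(im[90:290,170:400],None,fx=3,fy=3))
E
```

```text
clock: 10.7
eef_pos: [507.7, 193.5, 195.4]
tool_rot: [0.662, 0.749, -0.0, 0.0]
contact_force: [-0.6, -0.2, -1.4]
finger_gap: 21.5
grasp_force: 59.4
t 10.7 tcp [507.7 193.5 195.4] yawY 7.1 tilt [ 0.0001 -0.0003] | shift [-0.2067  0.0055 -0.0045] turn 0.001
[-0.55825691 -0.18236769 -1.43601282] [-0.02226343  0.04612237 -0.01129012] 59.4104790687561 21.484443901339713
[497.94623917 273.56409257 338.63432108]
```

View pics/s4.png

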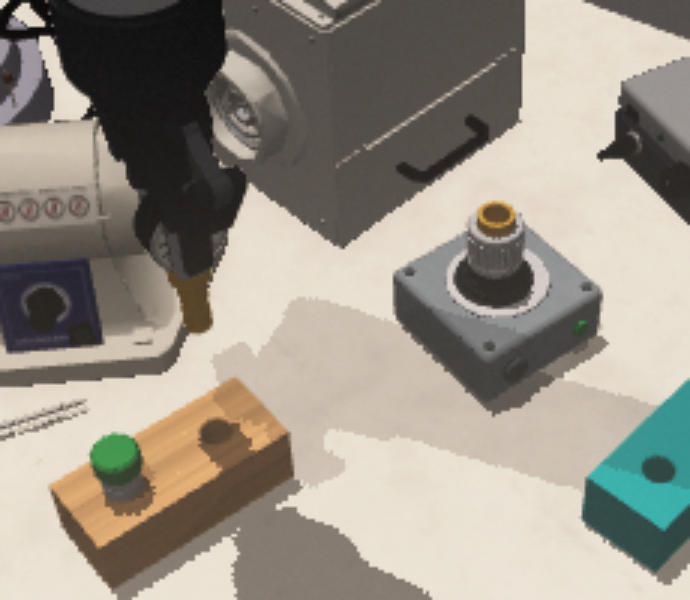

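Gauge lifted upright from the wooden rack (nose at crop (200,325)). The green plug is undisturbed and the sleeve is still back.

```bash
python3 -m creep '[-0.03,0.001,0,0,0.015, -0.07,0.002,0,0,0.015, -0.11,0.003,0,0,0.015, -0.15,0.004,0,0,0.015, -0.185,0.005,0,0,0.015, -0.208,0.0053,0,0,0.015, -0.208,0.0053,0,0,0.015, -0.208,0.0053,0,0,0.015]'; python3 -m creep '[0,0,0.01,0,0.015, 0,0,0.02,0,0.015, 0,0,0.025,0,0.015, 0,0,0.025,0,0.015, 0,0,0.025,0,0.015, 0,0,0.025,0,0.015, 0,0,0.025,0,0.015, 0,0,0.025,0,0.015]'
python3 - <<'E'
from h import *
rel(538.4,-12.3,165,7); s=bot.state(); print(s['contact_force'],s['grasp_force'])
im,d,p=shot('scene'); P=pts(d,p); a=cv2.resize(im[130:210,280:400],None,fx=6,fy=6)
cv2.imwrite('pics/s5.png',a)
b=(im[...,2].astype(int)-im[...,0]>35)&(d>0)&(abs(P[...,0]-538)<30)&(abs(P[...,1]+14)<30)
Z=P[...,2]
for lo,hi in ((96,109),(112,118),(118,124),(124,132),(132,145)):
    t=P[b&(Z>lo)&(Z<hi)]
    if len(t)>4:
        v,u=np.nonzero(b&(Z>lo)&(Z<hi)); print(lo,hi,len(t),'u',u.min(),u.max(),'v',v.min(),v.max(),np.median(t,0).round(1),np.percentile(t,[3,97],axis=0).round(1).tolist())
E
```

```text
clock: 11.6
eef_pos: [537.9, -12.0, 194.2]
tool_rot: [0.663, 0.749, -0.001, -0.001]
contact_force: [1.2, 0.6, -1.8]
finger_gap: 21.6
grasp_force: 59.4
clock: 12.4
eef_pos: [539.0, -12.2, 170.9]
tool_rot: [0.662, 0.749, 0.0, 0.0]
contact_force: [-0.8, 0.4, 0.2]
finger_gap: 21.9
grasp_force: 59.4
t 12.4 tcp [539.  -12.2 170.9] yawY 7.0 tilt [ 0.0006 -0.0002] | shift [-0.     -0.0006  0.0059] turn 0.001
[-0.76287515  0.44010754  0.15535987] 59.38534140586853
96 109 82 u 329 341 v 158 168 [534.  -12.5 101.5] [[525.2, -24.1, 96.5], [546.4, -2.7, 105.4]]
112 118 7 u 331 339 v 155 158 [531.6 -11.6 117.5] [[530.2, -19.8, 116.3], [537.4, -5.9, 117.9]]
118 124 21 u 331 339 v 154 158 [532.6  -9.2 120.8] [[529.2, -18.2, 118.1], [538.4, -5.3, 123.4]]
124 132 40 u 331 339 v 150 156 [533.6  -9.5 128.2] [[529.4, -19.5, 124.7], [541.1, -5.2, 130.8]]
132 145 34 u 331 339 v 146 151 [532.6  -9.1 140.3] [[529.6, -18.2, 132.4], [538.7, -5.2, 144.4]]
```

View pics/s5.png

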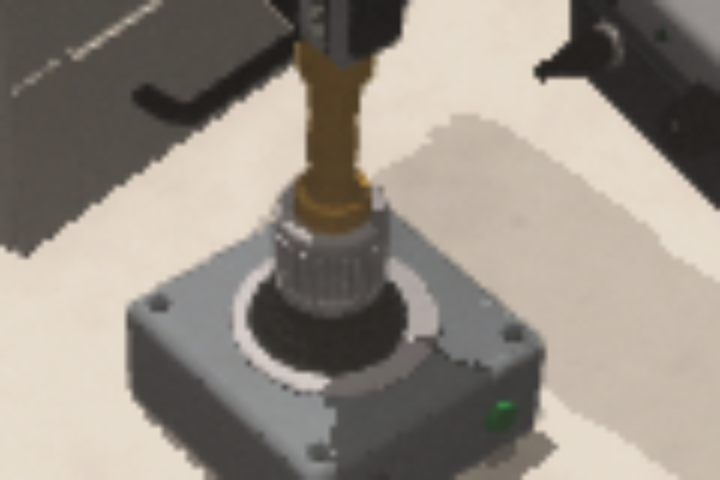

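The plug (u≈335) stands centred above the brass rim (u≈335).

```bash
python3 -m creep '[0,-0.0003,0.003,0,0.015, 0,-0.0003,0.006,0,0.015, 0,-0.0003,0.009,0,0.015, 0,-0.0003,0.012,0,0.015, 0,-0.0003,0.014,0,0.015, 0,-0.0003,0.016,0,0.015, 0,-0.0003,0.018,0,0.015, 0,-0.0003,0.018,0,0.015]'
python3 - <<'E'
from h import *
rel(538.4,-12.3,122,7); s=bot.state(); print(s['contact_force'],s['moment'],s['grasp_force'])
E
```

```text
clock: 13.25
eef_pos: [538.3, -12.2, 152.3]
tool_rot: [0.662, 0.749, -0.0, -0.0]
contact_force: [-0.2, -0.2, -0.4]
finger_gap: 21.4
grasp_force: 59.4
t 13.25 tcp [538.3 -12.2 152.3] yawY 7.1 tilt [-0.0005 -0.0001] | shift [-0.0001  0.0001  0.0303] turn 0.001
[-0.15385703 -0.1799325  -0.444889  ] [ 0.00299313 -0.01184648 -0.02518883] 59.38555061817169
```

```bash
python3 -m creep '[0,0,0.003,0,0.015, 0,0,0.006,0,0.015, 0,0,0.009,0,0.015, 0,0,0.012,0,0.015, 0,0,0.014,0,0.015, 0,0,0.016,0,0.015, 0,0,0.018,0,0.015, 0,0,0.018,0,0.015]'
python3 - <<'E'
from h import *
rel(538.4,-12.3,122,7); s=bot.state(); print(s['contact_force'],s['moment'],s['grasp_force'])
E
```

```text
clock: 14.05
eef_pos: [538.7, -12.2, 135.2]
tool_rot: [0.662, 0.749, -0.0, 0.0]
contact_force: [-1.0, -0.0, 3.9]
finger_gap: 21.2
grasp_force: 60.2
t 14.05 tcp [538.7 -12.2 135.2] yawY 7.0 tilt [ 0.0003 -0.0004] | shift [-0.0001 -0.0003  0.0132] turn 0.001
[-1.0147269  -0.020314    3.87617264] [0.0155627  0.30898335 0.01877158] 60.199477672576904
```

```bash
python3 -m creep '[0,0,0.002,0,0.015, 0,0,0.004,0,0.015, 0,0,0.006,0,0.015, 0,0,0.007,0,0.015, 0,0,0.008,0,0.015, 0,0,0.009,0,0.015, 0,0,0.01,0,0.015, 0,0,0.01,0,0.015]'
python3 - <<'E'
from h import *
rel(538.4,-12.3,122,7); s=bot.state(); print(s['contact_force'],s['moment'],s['grasp_force'])
E
```

```text
clock: 14.85
eef_pos: [538.8, -12.1, 125.4]
tool_rot: [0.662, 0.749, 0.0, 0.0]
contact_force: [-1.5, 0.4, 5.6]
finger_gap: 21.2
grasp_force: 60.5
t 14.85 tcp [538.8 -12.1 125.4] yawY 7.0 tilt [ 0.0006 -0.0004] | shift [-0.0001 -0.0004  0.0034] turn 0.001
[-1.49656418  0.39564949  5.60268609] [-0.02489482  0.51428971  0.02789201] 60.46740531921387
```

```bash
python3 -m creep '[0,0,0.0003,0,0.015, 0,0,0.0006,0,0.015, 0,0,0.0009,0,0.015, 0,0,0.0012,0,0.015, 0,0,0.0012,0,0.015, 0,0,0.0012,0,0.015, 0,0,0.0012,0,0.015, 0,0,0.0012,0,0.015]'
```

```text
clock: 15.65
eef_pos: [538.8, -12.2, 124.1]
tool_rot: [0.662, 0.749, 0.0, 0.0]
contact_force: [-2.0, -0.1, 4.9]
finger_gap: 21.5
grasp_force: 60.4
```

```bash
cat > look.py <<'E'
from h import *
s=bot.state(); print(s['eef_pos'].round(1),s['contact_force'].round(1),s['moment'].round(2))
im,d,p=shot('scene'); P=pts(d,p); Z=P[...,2]
g=(d>0)&(abs(P[...,0]-538)<24)&(abs(P[...,1]+14)<24)
b=(im[...,2].astype(int)-im[...,0]>35)
t=P[g&~b&(Z>75)&(Z<112)]; print('steel z pct',np.percentile(t[:,2],[50,80,90,95,99]).round(1))
v,u=np.nonzero(g&b&(Z>85)); print('brass v',v.min(),v.max(),'n',len(v))
E
python3 look.py
```

```text
[538.8 -12.2 124.1] [-2.  -0.1  4.9] [-0.03  0.41 -0.03]
steel z pct [ 92.2  96.2  97.1  97.8 101.4]
brass v 156 167 n 97
```

Not home yet (force low, sleeve still back); continue in 1 mm steps.

```bash
python3 -m creep '[0,0,0.0003,0,0.015, 0,0,0.0006,0,0.015, 0,0,0.0009,0,0.015, 0,0,0.0012,0,0.015, 0,0,0.0012,0,0.015, 0,0,0.0012,0,0.015, 0,0,0.0012,0,0.015, 0,0,0.0012,0,0.015]'; python3 look.py
```

```text
clock: 16.5
eef_pos: [538.8, -12.2, 122.3]
tool_rot: [0.662, 0.749, 0.0, 0.0]
contact_force: [0.8, -0.6, 1.2]
finger_gap: 21.8
grasp_force: 59.8
[538.8 -12.2 122.3] [ 0.8 -0.6  1.2] [ 0.03 -0.2   0.02]
steel z pct [ 93.5 100.9 102.  102.6 103.4]
brass v 157 166 n 64
```

The sleeve sprang forward and the force dropped, so it is locked. Release and retreat.

```bash
python3 -m creep '[0,0,0,0,0.03, 0,0,0,0,0.045, 0,0,0,0,0.085, 0,0,0,0,0.085, 0,0,0,0,0.085, 0,0,0,0,0.085, 0,0,-0.01,0,0.085, 0,0,-0.03,0,0.085]'; python3 -m creep '[0,0,-0.03,0,0.085, 0,0,-0.06,0,0.085, 0,0,-0.1,0,0.085, 0,0,-0.13,0,0.085, 0,0,-0.13,0,0.085, 0,0,-0.13,0,0.085, 0,0,-0.13,0,0.085, 0,0,-0.13,0,0.085]';  python3 look.py
python3 - <<'E'
from h import *
im,d,p=shot('scene'); P=pts(d,p); Z=P[...,2]; g=(d>0)&(abs(P[...,0]-538)<40)&(abs(P[...,1]+14)<40)&(Z<180)
t=P[g&(Z>145)]; print('case',cv2.minAreaRect(t[:,:2].astype(np.float32)),np.percentile(t[:,2],98))
cv2.imwrite('pics/s6.png',cv2.resize(im[100:270,180:420],None,fx=3,fy=3))
E
```

```text
clock: 17.35
eef_pos: [537.2, -12.3, 151.7]
tool_rot: [0.662, 0.749, -0.001, -0.001]
contact_force: [0.1, -0.3, 0.4]
finger_gap: 85.3
grasp_force: 0.0
clock: 18.15
eef_pos: [537.6, -12.3, 280.8]
tool_rot: [0.662, 0.749, -0.001, -0.001]
contact_force: [0.1, 0.6, -0.9]
finger_gap: 84.9
grasp_force: 0.0
[537.6 -12.3 280.8] [ 0.1  0.6 -0.9] [ 0.   -0.03  0.02]
steel z pct [ 93.5 101.3 102.2 102.9 103.5]
brass v 147 166 n 90
case ((536.7057495117188, -12.209897994995117), (23.73016929626465, 42.22832107543945), 9.769408226013184) 165.824016317144
```

View pics/s6.png

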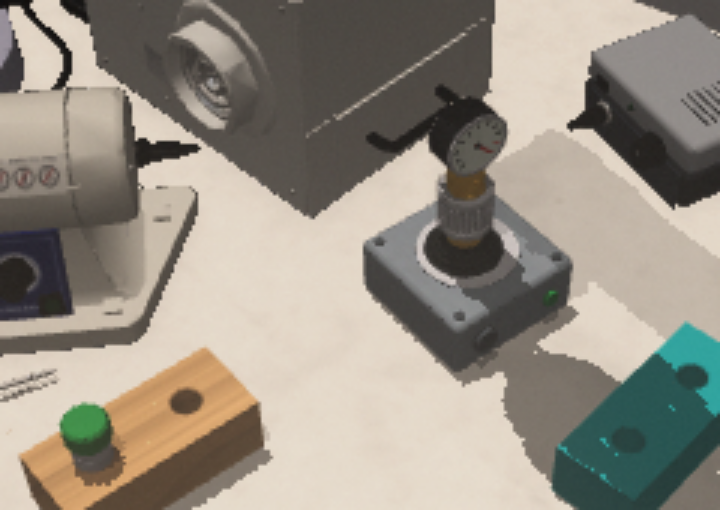

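The gauge stands upright in the coupler at crop (467,150), the sleeve is forward at (466,205), the green plug is still in the rack, and the robot is clear.

```bash
python3 -c "
from workcell import workorder
print(workorder.hand_in())"
```

```text
the job is handed in; nothing more can be done
None
```

The gauge is upright and locked in the coupler with the sleeve forward, the green plug is still in the rack, and I handed the job in at about 18 s (the hand-in gave no verdict).

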